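# Change the kiln controller's relay

### The arm

A 6-joint arm with a two-finger parallel gripper is mounted at the origin on the work surface; the furniture and walls round the work are solid. World frame = base frame: x ahead of the robot, y to its left, z up, the work surface at z = 0. Lengths are in m, angles in rad, forces in N, time in s.
With the tool pointing down it reaches from about 0.25 to 0.775 m from the base axis. Payload 4 kg.
Tool frame: the origin (TCP) lies midway between the tips of the shut fingers; the grasp point (between the pads) lies 19 mm behind it; z points along the fingers, x is the direction in which the jaws open and shut, and the axes are right-handed (so a half turn about z gives the same grasp; the last joint's range is limited). The gripper opens to 94 mm and grips with 3 to 60 N. Pads are 16 mm wide; open, the fingers measure 119 mm over their backs; the gripper's body (75 mm by 177 mm) begins 78 mm behind the grasp point.
Start: joints at [-1.345, 0.087, 1.371, -0, 1.684, -0.103], TCP at [0.178, -0.521, 0.206] pointing down, gripper open.
Joint ranges: [-3.1, 3.1], [-0.76, 2.03], [0.27, 2.55], [-1.08, 4.22], [0.17, 2.65], [-2.57, 2.57]. Speed limits (rad/s): [2.79, 2.79, 3.14, 3.14, 3.14, 3.14].

### API

Orientations are given as [roll, pitch, yaw] about the fixed x, y, z axes, in that order (R = Rz(yaw) Ry(pitch) Rx(roll)).
In Python, from bench import * gives the robot as it stands.
- The arm moves only by the tool send_rows, never from a script. Its argument "rows" is one flat list of numbers, 7 for each row, row after row: the shift along the world's x, y, z in mm, then the turn, a rotation vector about the world's x, y, z in degrees, then the opening, from 0 (shut) to 1 (fully open). A call has exactly 8 rows; each row shifts and turns the commanded pose from where the row before left it; what a row does not reach is not made up. A row lasts 1/8 s, in which the tool goes at most 62.5 mm and 10.7 degrees, less where a joint would pass 70% of its speed; a pose out of reach is approached as far as the arm can. A call is refused whole if a number of a shift passes 62.5 or a number of a turn 10.7, either way. A call with a gripper value outside its range is refused whole. The fingers move at their own pace and stop on an object; the grip force is fixed at half the most. Time passes only in rows, so rows that do not move let the fingers close, or fill a call up. It gives the time, the measured TCP pose, the force and the opening at its end, in the units of the state.
- get_obs(): the state, without advancing time (a new reading comes with each control period).
- snapshot(name): name is "scene" or "top" or "wrist"; returns a dict with "color" (400x640x3 uint8, red, green, blue), "intrinsics" (3x3 intrinsics, pixels), "distortion" ([k1, k2, p1, p2, k3] as OpenCV has them; the pictures are not rectified), "rvec" (rotation vector, rad) and "tvec" (3), from world to camera coordinates, as OpenCV has them; the wrist camera has in their place "T_tool_cam" (4x4, takes a point from camera to tool coordinates, whose origin is the TCP and whose axes are the tool frame's). Camera axes: x right, y down, z forward; pixel columns grow to the right and rows downward; lengths in m; the calibration is good to about 2 mm. A picture is of the moment at which its call begins: read the wrist's pose just before it. There is no depth.
- close_job(): hands the job in, once; it reports no verdict.
The state is a dict: "time": time; "joint_positions": joint angles; "qvel": joint speeds; "joint_torque": joint torques, N m; "tool_pos": TCP position; "ee_rot": TCP orientation; "wrist_force": force on the tool from outside, world axes, zero at the start; "wrist_torque": the same for the moment, N m; "width": finger opening in m.
Only numpy, scipy, OpenCV 4.12 (cv2) and the standard library are available. Lean on these libraries where they do the work, as an engineer would, in place of code of your own. Each camera call takes 0.05 s, during which the arm holds its last target.

### The job

Pull the worn relay straight up out of the kiln controller's socket and put it in the dish. Then plug the spare relay, which stands on the table, into the empty socket without ramming it, fully home so that its housing sits flat on the socket (either way round will do). Let go of both, do not tip the dish, and leave the two jars and the cup where they stand.

Things in the scene. Friction and masses are not known exactly. Their poses are not given: they have to be found in the camera images.
- controller: the kiln controller, fixed to the table: a low grey case 130 (x) x 160 (y) x 55 mm high with a black socket block 90 x 74 x 26 mm on its top (top of the block 81 mm above the table); origin at the centre of the case's underside, its front panel faces its own -x
- socket_mouth (a point): centre of the socket hole's mouth, on the top face of the socket block, 81 mm above the table, axes as the controller's; the hole is vertical, 49 (x) x 33 (y) mm, 23 mm deep, mouth chamfered: 1.5 mm clearance on each side of a relay's plug. A relay fully home rests with its housing on the block, its origin 20 mm below this point
- worn_relay: the worn relay, at the start fully home in the controller's socket (a loose fit, lifts straight out); same shape as the spare: white box housing 56 (x) x 40 (y) x 55 (z) mm on a narrower black block plug 46 x 30 x 20 mm (lowest 4 mm stepped in to 42 x 26), 75 mm tall, about 0.16 kg. Origin: centre of the plug's underside; z up, housing from z = 20 to 75 mm. Grip the housing across its 40 mm (y)
- spare_relay: the spare relay, at the start standing on its plug on the table; white box housing 56 (x) x 40 (y) x 55 (z) mm on a narrower black block plug 46 x 30 x 20 mm (lowest 4 mm stepped in to 42 x 26), 75 mm tall, about 0.16 kg. Origin: centre of the plug's underside; z up, housing from z = 20 to 75 mm. Grip the housing across its 40 mm (y)
- dish: shallow round glazed dish, 140 mm across the rim, 60 mm high, loose, about 0.3 kg; origin at the centre of its underside, inner floor about 8 mm above it and about 70 mm across, the walls flare outward and upward to the rim
- jar_front: closed screw-cap jar, 48 mm across and 68 mm high, on the robot's side of the controller; a bystander; origin at the centre of its underside
- jar_right: closed screw-cap jar, 48 mm across and 68 mm high, to the right of the controller; a bystander; origin at the centre of its underside
- cup: small open cup, 66 mm across and 57 mm high, to the left of and beyond the controller; a bystander; origin at the centre of its underside

How it is judged:
On the way, in this order (a step that is already met when the one before it is completed fails the run):
1. the worn relay lies in the dish, let go (horizontal distance between worn_relay and dish below 0.06 m and z of worn_relay in the frame of dish below 0.06 m and contact force between worn_relay and dish above 0.2 N and contact force between the fingers and worn_relay below 0.1 N and linear speed of worn_relay below 0.03 m/s), for 0.2 s.
2. the spare relay is plugged fully home (z of spare_relay in the frame of socket_mouth between -0.026 and -0.017 m and horizontal distance between spare_relay and socket_mouth below 0.004 m and angle between the x axis of spare_relay and the x axis of socket_mouth, either way round below 0.1 rad and angle between the z axis of spare_relay and the z axis of socket_mouth, either way round below 0.06 rad), for 0.2 s.
At the end, for the whole second after the job is handed in: Worn relay rests in the dish (origin within 60 mm of its axis and below 60 mm in it), dish level to 0.2 rad; spare relay in the socket: origin 17 to 26 mm below the mouth (20 is home), within 4 mm of its centre, turned under 0.1 rad, upright to 0.06 rad; both let go and at rest (all of step 1 and all of step 2 and contact force between the fingers and spare_relay below 0.1 N and linear speed of spare_relay below 0.03 m/s and angle between dish's own z axis and vertical below 0.2 rad); the robot touches nothing.
It fails at once if the spare relay is rammed against the controller (over 50 N) (contact force between spare_relay and controller above 50 N).
It fails at once if the dish is tipped (angle between dish's own z axis and vertical above 0.6 rad).
It fails at once if a jar or the cup is moved by more than 30 mm (distance of any of jar_front, jar_right, cup from where it was at the start of the episode above 0.03 m).
It also fails if it takes over 64 s, if anything falls off the work surface, if the arm or the gripper's body presses on something with over 40 N, if the wrist force passes 120 N, or if a joint passes its speed limit or range.

## Working session

There is one attempt and no reset: what is moved stays moved. The work goes in short steps, Python scripts to look and compute and a tool call to move; the robot and the scene stay as the last step left them, time stands still between calls to the robot, and variables do not carry over. Pictures are saved under pics/ and viewed, and the job is handed in when it is done.

Besides the shell and the picture viewer there is one more tool, called after "Emit:" by a JSON object that holds its "fn" and its "kwargs", one argument or row to a line. send_rows: Moves the arm, as the interface text tells. Its arguments: {"type":"object","properties":{"rows":{"type":"array","items":{"type":"number"}}},"required":["rows"]}

```bash
mkdir -p pics; python3 - <<'E'
from bench import *
import cv2
o=get_obs();print({k:o[k] for k in('time','tool_pos','ee_rot','wrist_force','width')})
for n in('scene','top','wrist'):
    s=snapshot(n);cv2.imwrite(f'pics/{n}0.png',s['color'][:,:,::-1]);print(n,{k:v for k,v in s.items() if k!='color'})
E
```

```text
{'time': 0.0, 'tool_pos': array([ 0.17745409, -0.52002741,  0.20433886]), 'ee_rot': array([-3.14141204e+00,  2.13865212e-03, -1.24204525e+00]), 'wrist_force': array([-0.21415991, -0.1962545 , -0.24951126]), 'width': 0.09385049591853328}
scene {'intrinsics': array([[484.60733866,   0.        , 319.33526754],
       [  0.        , 484.60733866, 186.98248974],
       [  0.        ,   0.        ,   1.        ]]), 'distortion': array([-0.03300167,  0.        ,  0.        ,  0.        ,  0.        ]), 'rvec': array([ 0.8487947 ,  2.76854362, -0.71050649]), 'tvec': array([ 0.47206248, -0.19053059,  1.27678156])}
top {'intrinsics': array([[517.42565137,   0.        , 327.09926784],
       [  0.        , 517.42565137, 195.65839994],
       [  0.        ,   0.        ,   1.        ]]), 'distortion': array([0.03042093, 0.        , 0.        , 0.        , 0.        ]), 'rvec': array([ 2.13383878, -2.13302781,  0.18202657]), 'tvec': array([-0.0699383 ,  0.56262707,  1.10044952])}
wrist {'intrinsics': array([[319.75989383,   0.        , 317.79692728],
       [  0.        , 319.75989383, 201.63794302],
       [  0.        ,   0.        ,   1.        ]]), 'distortion': array([-0.05990264,  0.        ,  0.        ,  0.        ,  0.        ]), 'T_tool_cam': array([[ 9.99999877e-01, -6.41525477e-05,  4.91751086e-04,
         2.11243033e-04],
       [-5.07586447e-05,  9.73149329e-01,  2.30174677e-01,
        -6.63911186e-02],
       [-4.93313531e-04, -2.30174673e-01,  9.73149206e-01,
        -1.79062429e-01],
       [ 0.00000000e+00,  0.00000000e+00,  0.00000000e+00,
         1.00000000e+00]])}
```

View pics/top0.png

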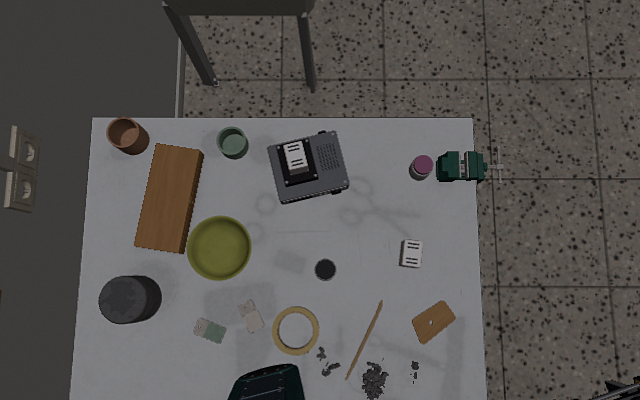

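View pics/scene0.png

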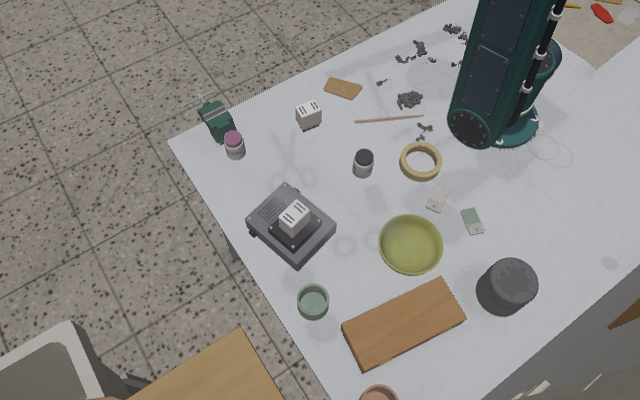

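View pics/wrist0.png

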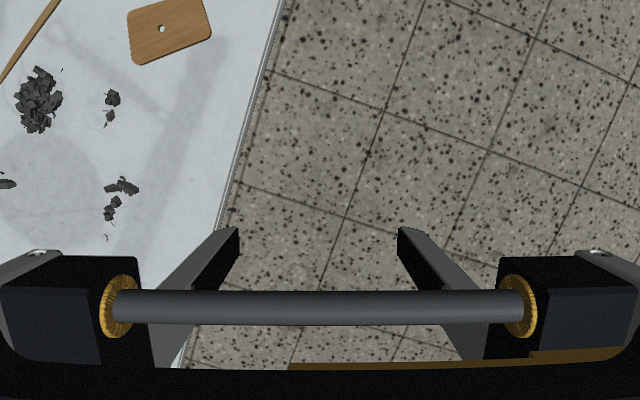

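The top view shows the controller near (308,167) with the worn relay at (296,157), the spare at (412,253), the dish at (219,248), the front jar at (325,270), the right jar at (422,167) and the cup at (232,142). Next I'll enlarge crops.

```bash
cat > h.py <<'E'
from bench import *
import cv2, numpy as np
from scipy.spatial.transform import Rotation as Rn
def cam(n,s=None,o=None):
    s=s or snapshot(n)
    if n=='wrist':
        T=np.eye(4);T[:3,:3]=Rn.from_euler('xyz',o['ee_rot']).as_matrix();T[:3,3]=o['tool_pos'];T=T@s['T_tool_cam']
        return s['intrinsics'],s['distortion'],T[:3,:3],T[:3,3]
    R=cv2.Rodrigues(s['rvec'])[0]
    return s['intrinsics'],s['distortion'],R.T,-R.T@s['tvec']
def ray(c,uv):
    K,d,R,p=c
    q=cv2.undistortPoints(np.array([[uv]],float),K,d)[0,0]
    v=R@np.array([*q,1]);return p,v/np.linalg.norm(v)
def atz(c,uv,z):
    p,v=ray(c,uv);return p+v*(z-p[2])/v[2]
def tri(*rays):
    A=0;b=0
    for p,v in rays:
        M=np.eye(3)-np.outer(v,v);A=A+M;b=b+M@p
    x=np.linalg.solve(A,b);return x,[np.linalg.norm((np.eye(3)-np.outer(v,v))@(x-p))*1e3 for p,v in rays]
def proj(c,X):
    K,d,R,p=c
    return cv2.projectPoints(np.atleast_2d(X).astype(float),cv2.Rodrigues(R.T)[0],-R.T@p,K,d)[0][:,0]
def crop(img,name,u0,v0,w,h,k):
    c=cv2.resize(img[v0:v0+h,u0:u0+w,::-1],None,fx=k,fy=k,interpolation=cv2.INTER_CUBIC)
    for i in range(0,w,10):
        cv2.line(c,(i*k,0),(i*k,4 if i%50 else 12),(0,0,255),1)
        if i%20==0: cv2.putText(c,str(u0+i),(i*k,22),0,.4,(0,0,255),1)
    for i in range(0,h,10):
        cv2.line(c,(0,i*k),(4,i*k),(0,0,255),1)
        if i%20==0: cv2.putText(c,str(v0+i),(6,i*k+4),0,.4,(0,0,255),1)
    cv2.imwrite('pics/'+name+'.png',c)
E
python3 - <<'E'
from h import *
s=snapshot('top')['color'];e=snapshot('scene')['color']
crop(s,'t_ctl',260,120,100,90,8);crop(s,'t_sp',390,230,50,50,10)
crop(e,'s_ctl',235,175,110,100,7);crop(e,'s_sp',285,85,50,55,10)
E
```

```text
(no output)
```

View pics/t_ctl.png

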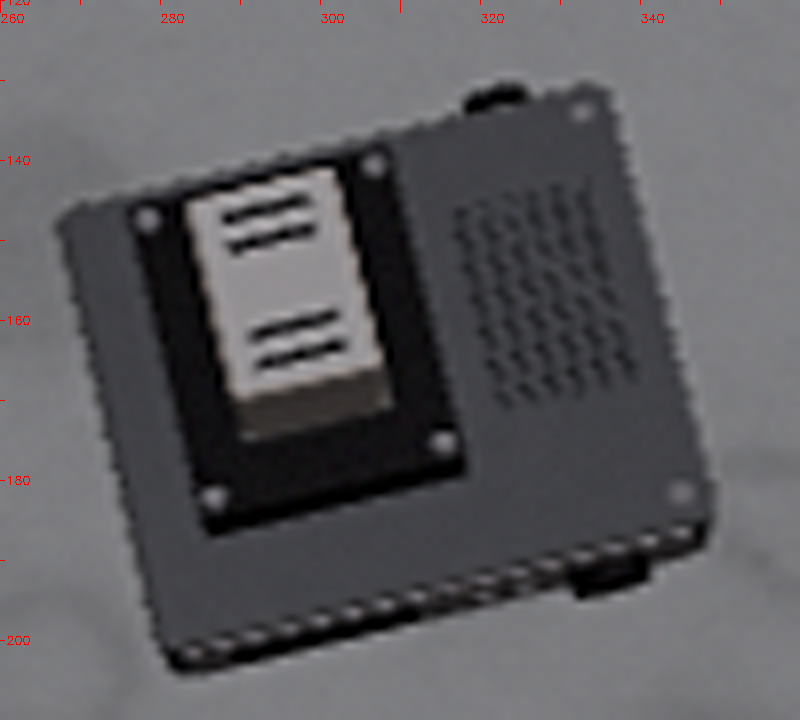

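View pics/s_ctl.png

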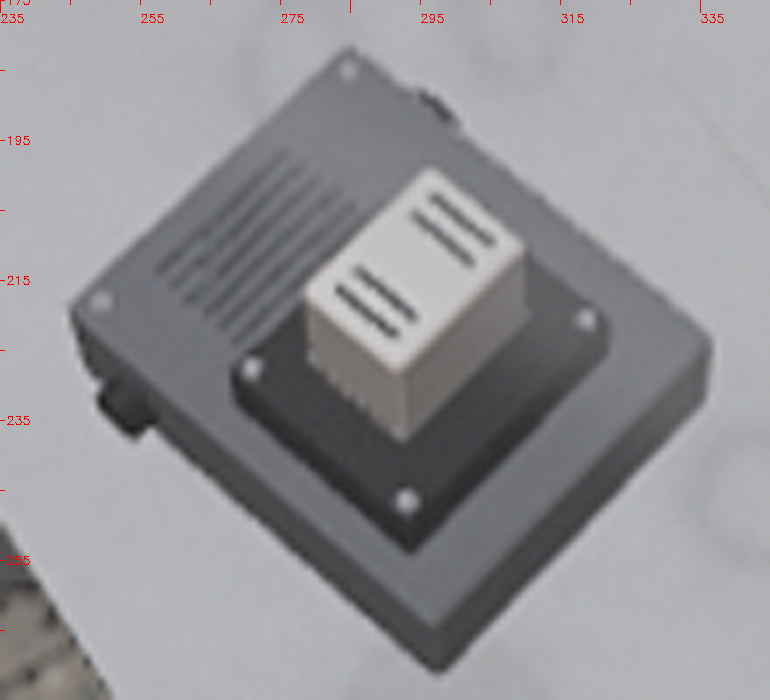

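View pics/t_sp.png

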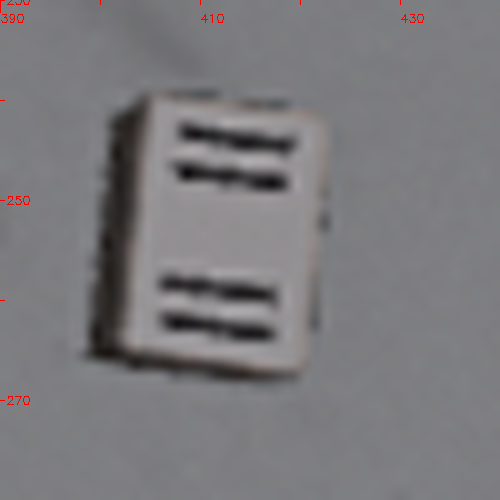

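View pics/s_sp.png

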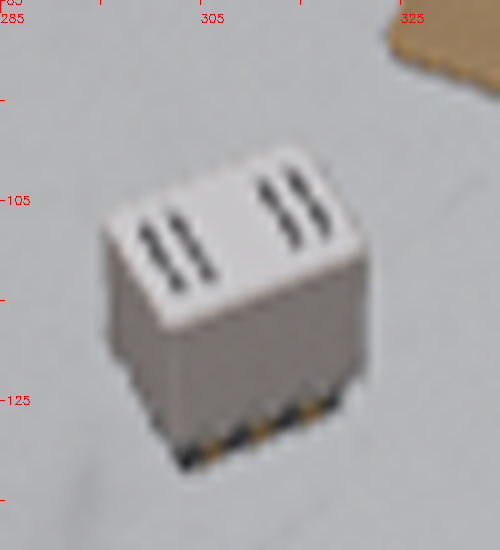

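```bash
cat > m.py <<'E'
from h import *
ct=cam('top');cs=cam('scene')
def q(u0,v0,k,pts): return [(u0+x/k-.45,v0+y/k-.45) for x,y in pts]
W=(q(260,120,8,[(185,205),(338,168),(383,362),(235,395)]),q(235,175,7,[(400,370),(306,290),(432,168),(522,242)]))
S=(q(390,230,10,[(150,95),(328,112),(303,375),(125,357)]),q(285,85,10,[(175,325),(105,228),(300,142),(368,245)]))
for n,(a,b) in dict(worn=W,spare=S).items():
    P=[]
    for u,v in zip(a,b):
        x,r=tri(ray(ct,u),ray(cs,v));P.append(x);print(n,x.round(4),np.round(r,1))
    P=np.array(P);print('c',P.mean(0).round(4),'sides',[round(np.linalg.norm(P[i]-P[(i+1)%4])*1e3,1) for i in range(4)])
    d=P[0]+P[1]-P[2]-P[3];print('yaw x axis',np.degrees(np.arctan2(d[1],d[0])).round(2))
    d=P[0]+P[3]-P[1]-P[2];print('yaw y-90',np.degrees(np.arctan2(-d[0],d[1])).round(2))
    zt=.136 if n=='worn' else .075
    for c,l in((ct,a),(cs,b)):
        Q=np.array([atz(c,u,zt) for u in l]);d=Q[0]+Q[1]-Q[2]-Q[3];e=Q[0]+Q[3]-Q[1]-Q[2]
        print(' at z',zt,Q.mean(0).round(4),np.degrees(np.arctan2(d[1],d[0])).round(2),np.degrees(np.arctan2(-e[0],e[1])).round(2))
# controller case top corners at z .055
def rep(c,l,z):
    Q=np.array([atz(c,u,z) for u in l]);d=Q[0]+Q[1]-Q[2]-Q[3];e=Q[0]+Q[3]-Q[1]-Q[2]
    print(z,Q.mean(0).round(4),np.degrees(np.arctan2(d[1],d[0])).round(2),np.degrees(np.arctan2(-e[0],e[1])).round(2),[round(np.linalg.norm(Q[i]-Q[(i+1)%4])*1e3,1) for i in range(4)])
rep(ct,q(260,120,8,[(147,219),(374,166),(444,441),(214,497)]),.082) # screws
rep(cs,q(235,175,7,[(406,502),(252,368),(400+20,200),(587,320)]),.082)
E
python3 m.py
```

```text
worn [0.6552 0.0227 0.133 ] [0.4 0.4]
worn [ 0.6646 -0.0159  0.1307] [1.1 1.1]
worn [ 0.6127 -0.0283  0.1316] [0.8 0.8]
worn [0.6042 0.0089 0.1346] [0.5 0.5]
c [ 0.6342 -0.0031  0.1325] sides [np.float64(39.8), np.float64(53.4), np.float64(38.3), np.float64(52.9)]
yaw x axis 14.28
yaw y-90 13.36
 at z 0.136 [ 0.6335 -0.0035  0.136 ] 14.09 13.53
 at z 0.136 [ 0.6348 -0.0014  0.136 ] 14.94 13.67
spare [ 0.4639 -0.2349  0.0719] [0.7 0.7]
spare [ 0.4603 -0.2733  0.0668] [1.3 1.3]
spare [ 0.4052 -0.2668  0.0687] [0.1 0.1]
spare [ 0.4094 -0.2294  0.0698] [0.6 0.6]
c [ 0.4347 -0.2511  0.0693] sides [np.float64(38.9), np.float64(55.5), np.float64(37.6), np.float64(54.9)]
yaw x axis -6.27
yaw y-90 -5.9
 at z 0.075 [ 0.4346 -0.2504  0.075 ] -7.07 -5.53
 at z 0.075 [ 0.4369 -0.247   0.075 ] -5.36 -4.97
0.082 [ 0.6337 -0.0028  0.082 ] 14.12 13.83 [np.float64(63.7), np.float64(79.4), np.float64(64.0), np.float64(79.8)]
0.082 [ 0.6361 -0.002   0.082 ] 14.41 15.61 [np.float64(64.1), np.float64(75.4), np.float64(65.8), np.float64(80.0)]
```

Emit:
{"fn": "send_rows", "kwargs": {
  "rows": [32.5, 37, 3, 0, 0, -0.6, 1, 32.5, 37, 3, 0, 0, -0.6, 1, 32.5, 37, 3, 0, 0, -0.6, 1, 32.5, 37, 3, 0, 0, -0.6, 1, 32.5, 37, 3, 0, 0, -0.6, 1, 32.5, 37, 3, 0, 0, -0.6, 1, 32.5, 37, 3, 0, 0, -0.6, 1, 32.5, 37, 3, 0, 0, -0.6, 1]
}}

```text
time: 1.35
tool_pos: [0.4385, -0.2232, 0.2298]
ee_rot: [-3.141, -0.001, -1.326]
wrist_force: [-0.4, -1.2, -0.6]
width: 0.0939
```

Emit:
{"fn": "send_rows", "kwargs": {
  "rows": [32.5, 37, 3, 0, 0, 0, 1, 32.5, 37, 3, 0, 0, 0, 1, 32.5, 37, 3, 0, 0, 0, 1, 32.5, 37, 3, 0, 0, 0, 1, 32.5, 37, 3, 0, 0, 0, 1, 32.5, 37, 3, 0, 0, 0, 1, 0, 0, 0, 0, 0, 0, 1, 0, 0, 0, 0, 0, 0, 1]
}}

```text
time: 2.35
tool_pos: [0.6322, -0.0029, 0.2472]
ee_rot: [3.14, -0.0, -1.326]
wrist_force: [0.2, -0.5, -0.3]
width: 0.0941
```

```bash
python3 - <<'E'
from h import *
ob=[get_obs() for _ in range(3)]
for o in ob: print(o['time'],o['tool_pos'].round(4),np.degrees(o['ee_rot']).round(2))
o=get_obs();s=snapshot('wrist');cv2.imwrite('pics/w1.png',s['color'][:,:,::-1])
np.savez('w1.npz',p=o['tool_pos'],r=o['ee_rot'])
t=snapshot('top')
crop(t['color'],'t_dish',175,205,90,90,8)
crop(snapshot('scene')['color'],'s_dish',365,200,90,90,8)
E
```

```text
2.35 [ 0.6322 -0.0029  0.2472] [ 1.7994e+02 -2.0000e-02 -7.5960e+01]
2.35 [ 0.6322 -0.0029  0.2472] [ 1.7994e+02 -2.0000e-02 -7.5960e+01]
2.35 [ 0.6322 -0.0029  0.2472] [ 1.7994e+02 -2.0000e-02 -7.5960e+01]
```

View pics/w1.png

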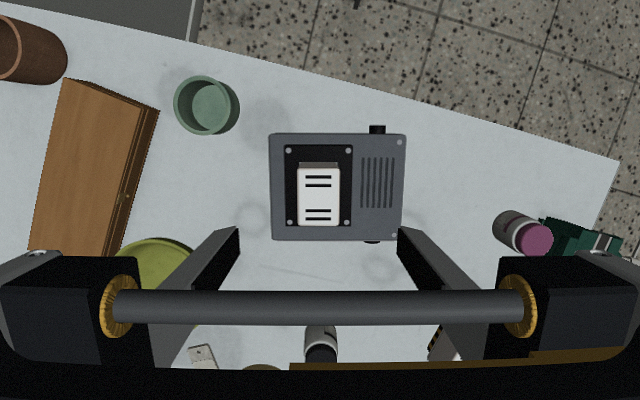

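View pics/t_dish.png

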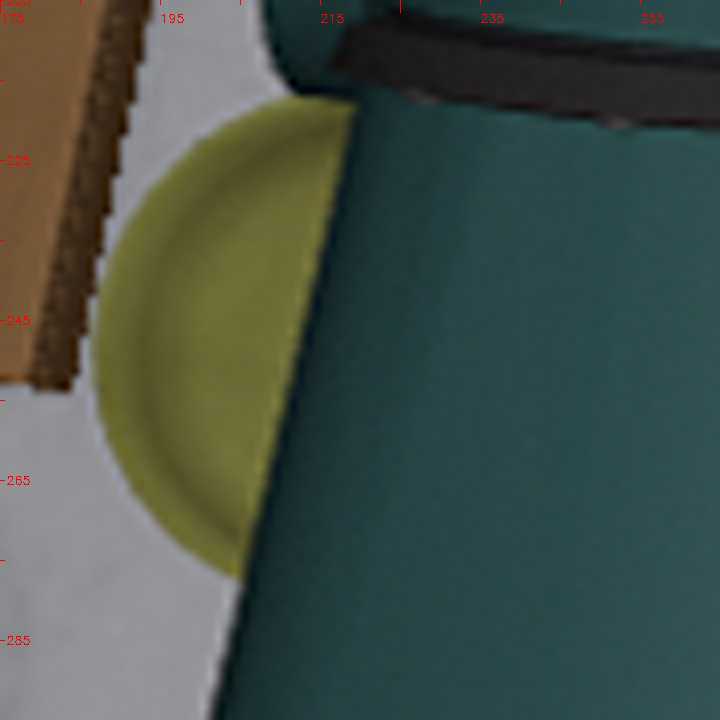

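View pics/s_dish.png

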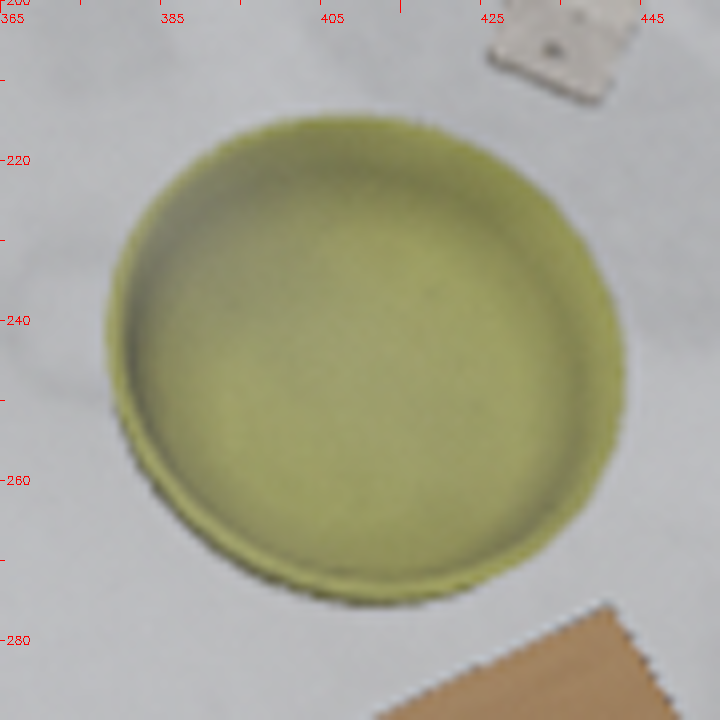

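The wrist view shows the worn relay's top face at about (297–340, 168–226), square with the image. The dish rim spans (187–251, 216–280) in the first top picture and (378–443, 214–274) in the scene view.

```bash
python3 - <<'E'
from h import *
w=cv2.imread('pics/w1.png')[:,:,::-1]
crop(w,'w1c',260,125,90,75,8);crop(w,'w1d',270,150,90,95,8)
ct=cam('top');cs=cam('scene')
print(atz(ct,(219,248),.06),atz(cs,(410.5,244),.06),tri(ray(ct,(219,248)),ray(cs,(410.5,244))))
for n,u,v,z in(('jf',(325,268),(363,155),.068),('jr',(422,167),(233,138),.068),('cup',(232,140),(313,296),.057)): print(n,atz(ct,u,z).round(3),atz(cs,v,z).round(3))
E
```

```text
[0.44608046 0.16309117 0.06      ] [0.45108931 0.16704984 0.06      ] (array([0.44688241, 0.16501109, 0.05005284]), [np.float64(0.1820318195788789), np.float64(0.18203181957898049)])
jf [ 0.403 -0.065  0.068] [ 0.404 -0.066  0.068]
jr [ 0.623 -0.278  0.068] [ 0.632 -0.276  0.068]
cup [0.687 0.143 0.057] [0.686 0.143 0.057]
```

View pics/w1d.png

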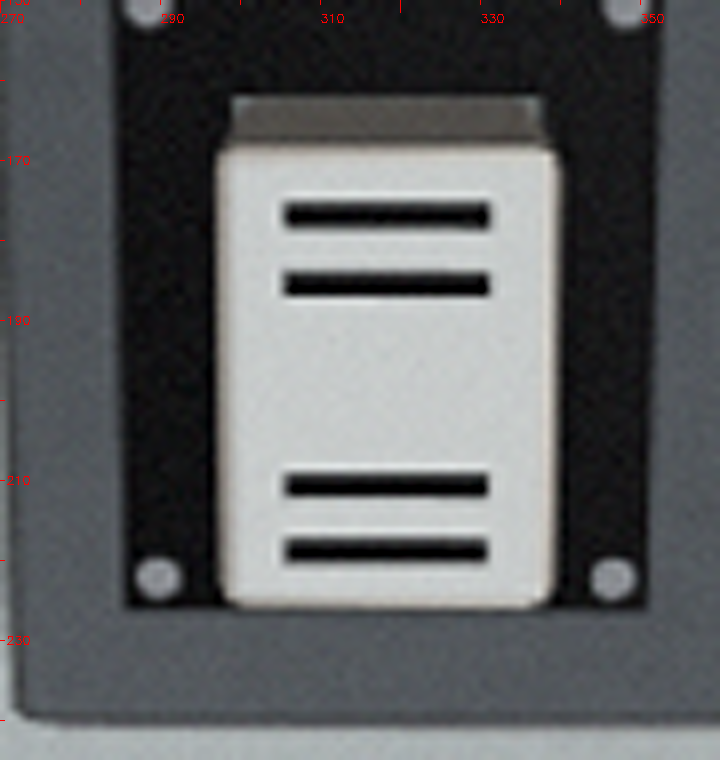

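```bash
python3 - <<'E'
from h import *
a=np.load('w1.npz');o=dict(tool_pos=a['p'],ee_rot=a['r'])
c=cam('wrist',None,o)
l=[(270+x/8-.45,150+y/8-.45) for x,y in [(217,147),(560,147),(553,607),(224,607)]]
for z in(.1325,.136):
    Q=np.array([atz(c,u,z) for u in l]);d=Q[0]+Q[1]-Q[2]-Q[3];e=Q[0]+Q[3]-Q[1]-Q[2]
    print(z,Q.mean(0).round(4),np.degrees(np.arctan2(d[1],d[0])).round(2),np.degrees(np.arctan2(-e[0],e[1])).round(2),[round(np.linalg.norm(Q[i]-Q[(i+1)%4])*1e3,1) for i in range(4)])
E
```

```text
0.1325 [ 0.6334 -0.0034  0.1325] 14.05 14.03 [np.float64(39.5), np.float64(55.5), np.float64(39.5), np.float64(55.4)]
0.136 [ 0.6341 -0.0032  0.136 ] 14.05 14.03 [np.float64(39.1), np.float64(54.8), np.float64(39.1), np.float64(54.8)]
```

Relay and tool line up to within 2 mm, with yaw 14.0°. I'm lowering now, then gripping and lifting.

Emit:
{"fn": "send_rows", "kwargs": {
  "rows": [1.5, 0, -24, 0, 0, 0, 0.8, 0, 0, -24, 0, 0, 0, 0.8, 0, 0, -24, 0, 0, 0, 0.8, 0, 0, -24, 0, 0, 0, 0.8, 0, 0, -24, 0, 0, 0, 0.8, 0, 0, -16, 0, 0, 0, 0.8, 0, 0, -10, 0, 0, 0, 0.8, 0, 0, 0, 0, 0, 0, 0.8]
}}

```text
time: 3.65
tool_pos: [0.6338, -0.0027, 0.101]
ee_rot: [3.141, 0.0, -1.326]
wrist_force: [-0.1, 0.5, -0.9]
width: 0.075
```

Emit:
{"fn": "send_rows", "kwargs": {
  "rows": [0, 0, 0, 0, 0, 0, 0, 0, 0, 0, 0, 0, 0, 0, 0, 0, 0, 0, 0, 0, 0, 0, 0, 0, 0, 0, 0, 0, 0, 0, 0, 0, 0, 0, 0, 0, 0, 0, 0, 0, 0, 0, 0, 0, 0, 0, 0, 0, 0, 0, 0, 0, 0, 0, 0, 0]
}}

```text
time: 4.65
tool_pos: [0.6343, -0.0025, 0.1019]
ee_rot: [-3.141, -0.0, -1.326]
wrist_force: [0.9, 1.0, 3.2]
width: 0.0399
```

```bash
python3 - <<'E'
from h import *
o=get_obs();s=snapshot('wrist');cv2.imwrite('pics/w2.png',s['color'][:,:,::-1])
np.savez('w2.npz',p=o['tool_pos'],r=o['ee_rot'],q=o['joint_positions'])
print(o['tool_pos'],np.degrees(o['ee_rot']),o['wrist_force'],o['wrist_torque'],o['width'])
E
```

```text
[ 0.63429296 -0.00249848  0.10185544] [-1.79967044e+02 -1.45133744e-02 -7.59545150e+01] [0.89868115 1.01370637 3.24423876] [0.03770549 0.03606672 0.01070029] 0.039897068252508154
```

View pics/w2.png

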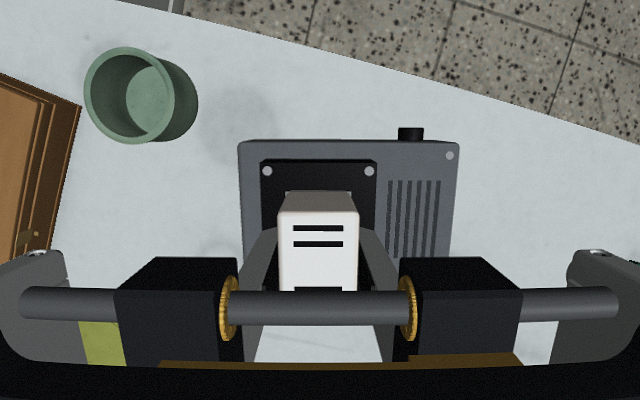

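Gripped at width 39.9 mm. The slots are at rows 228 and 243, which I'll use as the reference for the spare. Lifting now.

Emit:
{"fn": "send_rows", "kwargs": {
  "rows": [0, 0, 3, 0, 0, 0, 0, 0, 0, 8, 0, 0, 0, 0, 0, 0, 14, 0, 0, 0, 0, 0, 0, 16, 0, 0, 0, 0, 0, 0, 18, 0, 0, 0, 0, 0, 0, 18, 0, 0, 0, 0, 0, 0, 18, 0, 0, 0, 0, 0, 0, 10, 0, 0, 0, 0]
}}

```text
time: 5.7
tool_pos: [0.6346, -0.0026, 0.2086]
ee_rot: [-3.139, -0.001, -1.326]
wrist_force: [-0.6, 0.6, -0.4]
width: 0.04
```

```bash
python3 - <<'E'
from h import *
o=get_obs();s=snapshot('wrist');cv2.imwrite('pics/w3.png',s['color'][:,:,::-1])
np.savez('w3.npz',p=o['tool_pos'],r=o['ee_rot'])
print(o['tool_pos'],np.degrees(o['ee_rot']),o['wrist_force'],o['wrist_torque'],o['width'])
E
```

```text
[ 0.63463924 -0.00260902  0.20861323] [-1.79869893e+02 -5.12824890e-02 -7.59620466e+01] [-0.59933205  0.57701758 -0.36739736] [-0.00048305 -0.02351969 -0.0293506 ] 0.03999697622378521
```

View pics/w3.png

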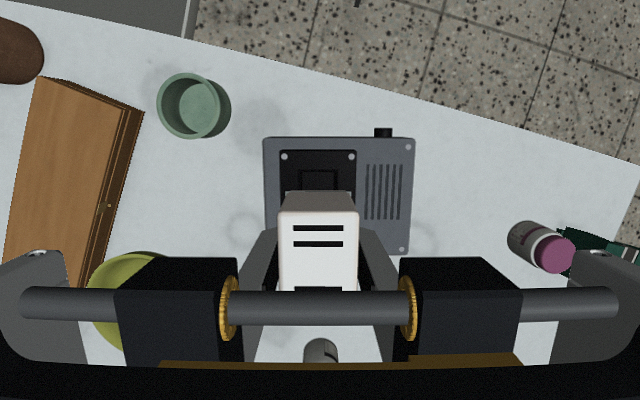

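Relay is out: the empty socket hole shows at (318,180). On to the dish.

Emit:
{"fn": "send_rows", "kwargs": {
  "rows": [-13, 12, 0, 0, 0, 0, 0, -28, 25, 0, 0, 0, 0, 0, -35, 31, 0, 0, 0, 0, 0, -35, 31, 0, 0, 0, 0, 0, -35, 31, 0, 0, 0, 0, 0, -28, 25, -5, 0, 0, 0, 0, -13, 12, -15, 0, 0, 0, 0, 0, 0, -25, 0, 0, 0, 0]
}}

```text
time: 6.75
tool_pos: [0.4451, 0.166, 0.1612]
ee_rot: [-3.141, 0.001, -1.323]
wrist_force: [1.3, -0.1, -1.9]
width: 0.0395
```

```bash
python3 - <<'E'
from h import *
o=get_obs();print(o['tool_pos'],o['width'])
crop(snapshot('top')['color'],'t4',150,180,140,120,5)
crop(snapshot('scene')['color'],'s4',340,150,120,140,5)
E
```

```text
[0.44511475 0.16599998 0.1612025 ] 0.0395491488122479
```

View pics/s4.png

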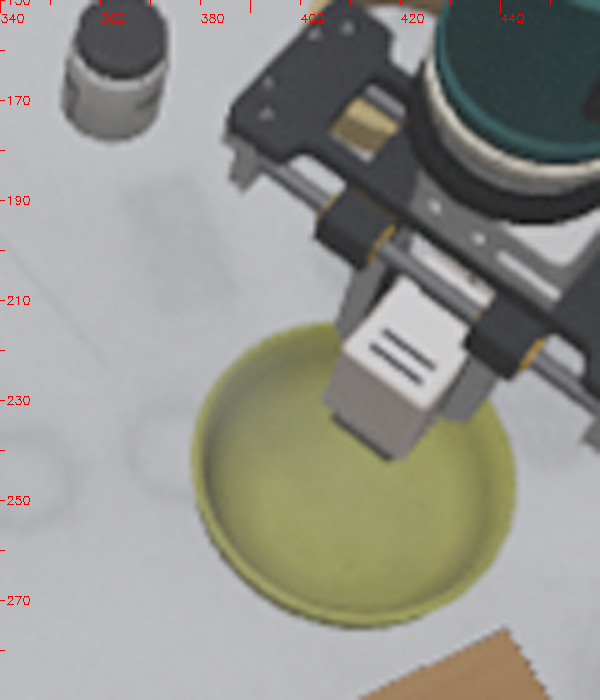

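The relay hangs above the dish at about (413,225) in the scene view. Now lowering it.

Emit:
{"fn": "send_rows", "kwargs": {
  "rows": [1, 0, -18, 0, 0, 0, 0, 0, 0, -20, 0, 0, 0, 0, 0, 0, -20, 0, 0, 0, 0, 0, 0, -20, 0, 0, 0, 0, 0, 0, -16, 0, 0, 0, 0, 0, 0, -10, 0, 0, 0, 0, 0, 0, -5, 0, 0, 0, 0, 0, 0, -1, 0, 0, 0, 0]
}}

```text
time: 7.85
tool_pos: [0.4483, 0.1645, 0.0516]
ee_rot: [-3.141, -0.0, -1.326]
wrist_force: [-0.1, 0.2, -1.1]
width: 0.0397
```

Emit:
{"fn": "send_rows", "kwargs": {
  "rows": [0, 0, -1.5, 0, 0, 0, 0, 0, 0, -1, 0, 0, 0, 0, 0, 0, 0, 0, 0, 0, 0, 0, 0, 0, 0, 0, 0, 0.55, 0, 0, 0, 0, 0, 0, 0.55, 0, 0, 0, 0, 0, 0, 0.55, 0, 0, 0, 0, 0, 0, 0.55, 0, 0, 0, 0, 0, 0, 0.55]
}}

```text
time: 8.85
tool_pos: [0.4481, 0.1644, 0.049]
ee_rot: [-3.142, -0.0, -1.326]
wrist_force: [-0.1, 0.4, -0.0]
width: 0.0517
```

```bash
python3 - <<'E'
from h import *
o=get_obs();print(o['tool_pos'],o['width'],o['wrist_force'])
s=snapshot('wrist')['color'];cv2.imwrite('pics/w5.png',s[:,:,::-1])
crop(snapshot('scene')['color'],'s5',340,150,120,140,5)
E
```

```text
[0.44810113 0.16444033 0.04901819] 0.05171064230184894 [-0.05617091  0.36507056 -0.01481093]
```

View pics/s5.png

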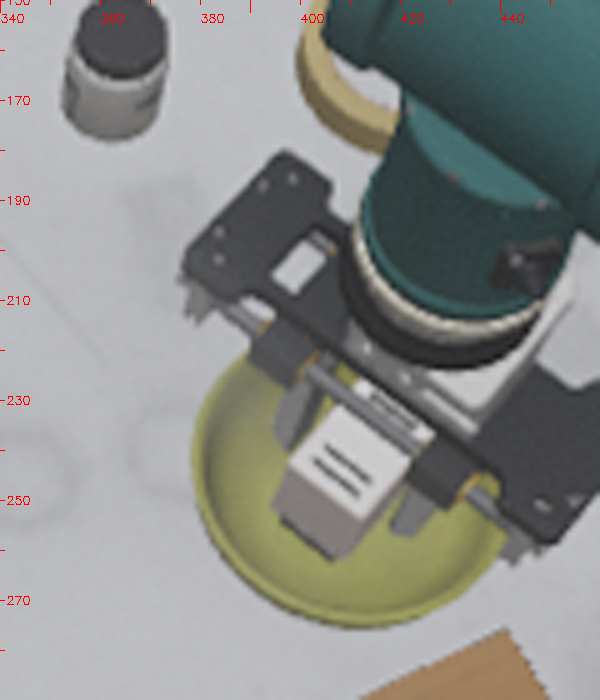

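View pics/w5.png

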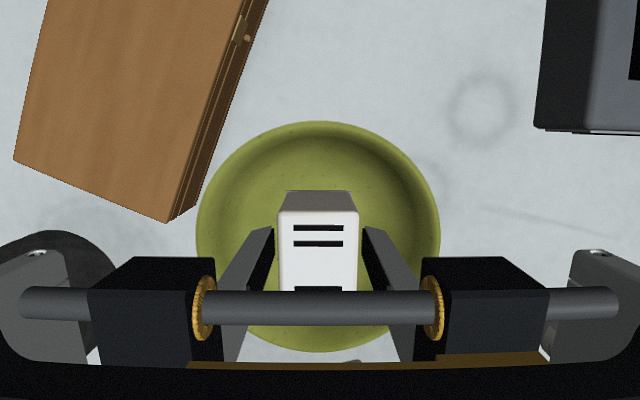

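The worn relay stands free at the dish's centre. I'm lifting off and going to the spare.

Emit:
{"fn": "send_rows", "kwargs": {
  "rows": [0, 0, 8, 0, 0, 0, 0.55, 0, 0, 18, 0, 0, 0, 0.55, 0, 0, 26, 0, 0, 0, 0.55, 0, 0, 28, 0, 0, 0, 0.7, 0, 0, 28, 0, 0, 0, 0.9, 0, -10, 22, 0, 0, -2, 1, -1, -28, 10, 0, 0, -2, 1, -1, -40, 0, 0, 0, -2, 1]
}}

```text
time: 9.95
tool_pos: [0.4469, 0.0863, 0.1911]
ee_rot: [-3.138, -0.0, -1.43]
wrist_force: [0.1, -0.4, -0.9]
width: 0.0937
```

Emit:
{"fn": "send_rows", "kwargs": {
  "rows": [-2, -48, 0, 0, 0, -2, 1, -2, -50, 0, 0, 0, -2, 1, -2, -50, 0, 0, 0, -2, 1, -2, -50, 0, 0, 0, -2, 1, -2, -50, 0, 0, 0, -2, 1, -1, -48, 0, 0, 0, -2, 1, -1, -30, 0, 0, 0, -2, 1, 0, -10, 0, 0, 0, 0, 1]
}}

```text
time: 10.95
tool_pos: [0.4338, -0.251, 0.1893]
ee_rot: [-3.142, -0.0, -1.677]
wrist_force: [0.2, 0.1, -0.1]
width: 0.094
```

Emit:
{"fn": "send_rows", "kwargs": {
  "rows": [0, 0, 0, 0, 0, 0, 1, 0, 0, 0, 0, 0, 0, 1, 0, 0, 0, 0, 0, 0, 1, 0, 0, 0, 0, 0, 0, 1, 0, 0, 0, 0, 0, 0, 1, 0, 0, 0, 0, 0, 0, 1, 0, 0, 0, 0, 0, 0, 1, 0, 0, 0, 0, 0, 0, 1]
}}

```text
time: 11.95
tool_pos: [0.4341, -0.2496, 0.189]
ee_rot: [3.142, -0.0, -1.675]
wrist_force: [0.4, -0.7, -0.6]
width: 0.0935
```

```bash
python3 - <<'E'
from h import *
o=get_obs();print(o['tool_pos'],np.degrees(o['ee_rot']),o['width'],o['wrist_force'])
np.savez('w6.npz',p=o['tool_pos'],r=o['ee_rot'])
s=snapshot('wrist')['color'];cv2.imwrite('pics/w6.png',s[:,:,::-1]);crop(s,'w6d',260,145,100,95,8)
crop(snapshot('top')['color'],'t6',175,205,90,90,8)
E
```

```text
[ 0.43406051 -0.24960304  0.18899324] [ 1.79996451e+02 -2.93211419e-03 -9.59691602e+01] 0.09353374084828908 [ 0.3739909  -0.73041474 -0.64373773]
```

View pics/w6.png

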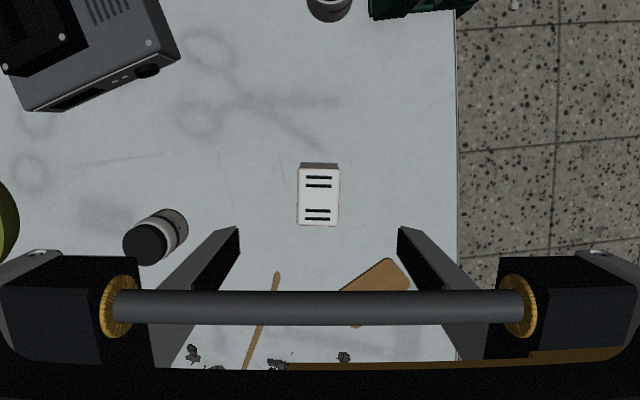

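View pics/w6d.png

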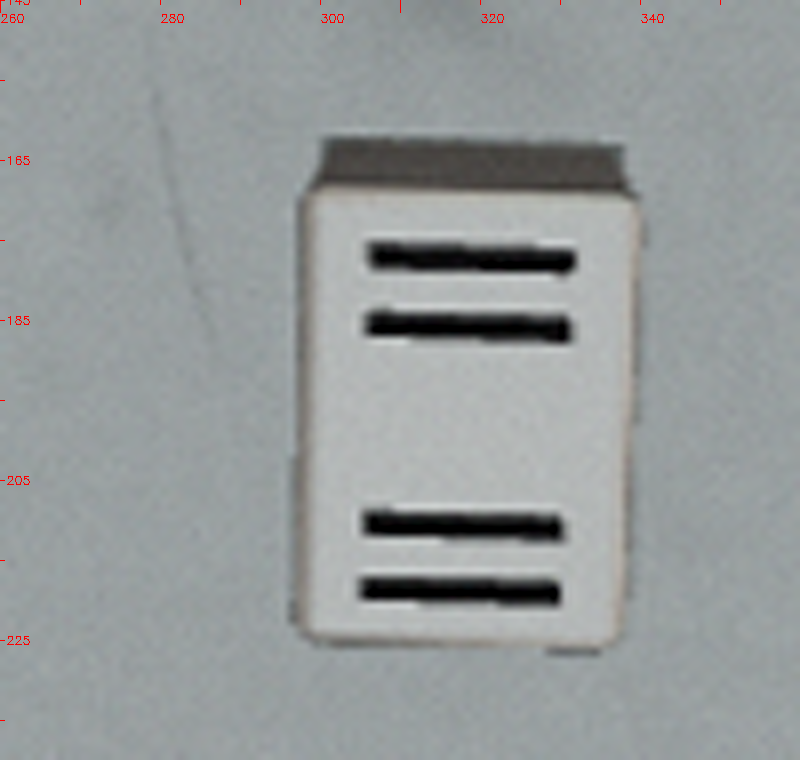

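View pics/t6.png

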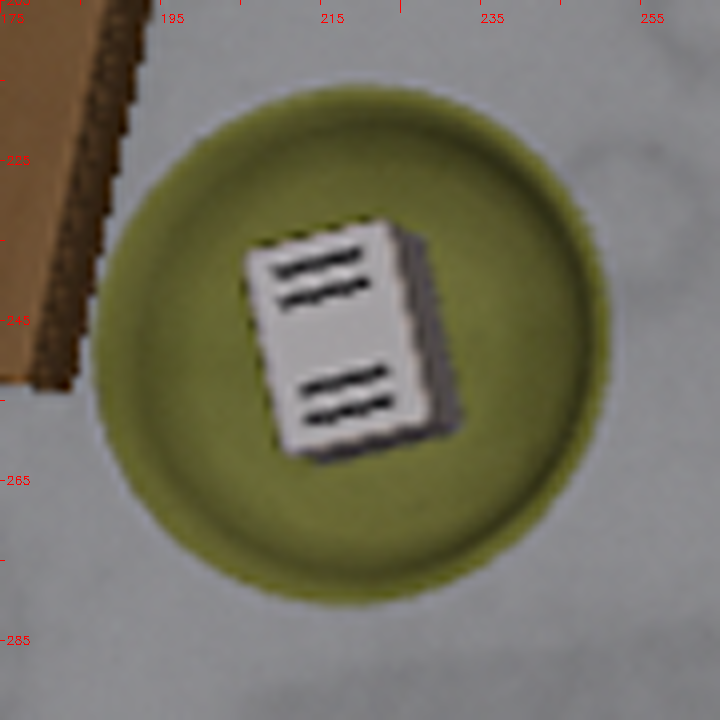

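The worn relay is upright in the dish, seen from above. The spare's top face sits at about (298–340, 169–226), turned by about 1.5–2° clockwise in the picture.

```bash
python3 - <<'E'
from h import *
def rep(f,u0,v0,l,zs):
    a=np.load(f);o=dict(tool_pos=a['p'],ee_rot=a['r']);c=cam('wrist',None,o)
    R=Rn.from_euler('xyz',a['r']).as_matrix()
    for z in zs:
        Q=np.array([atz(c,(u0+x/8-.45,v0+y/8-.45),z) for x,y in l]);d=Q[0]+Q[1]-Q[2]-Q[3];e=Q[0]+Q[3]-Q[1]-Q[2]
        print(z,Q.mean(0).round(4),'tool',((Q.mean(0)-a['p'])@R*1e3).round(1),np.degrees(np.arctan2(d[1],d[0])).round(2),np.degrees(np.arctan2(-e[0],e[1])).round(2),[round(np.linalg.norm(Q[i]-Q[(i+1)%4])*1e3,1) for i in range(4)])
rep('w1.npz',270,150,[(217,147),(560,147),(553,607),(224,607)],[.1325,.136])
rep('w1.npz',270,150,[(283,216),(490,216),(488,550),(286,550)],[.1325,.136])
rep('w6.npz',260,145,[(305,187),(641,196),(620,645),(295,637)],[.0715,.075])
rep('w6.npz',260,145,[(370,256),(575,262),(560,593),(360,588)],[.0715,.075])
E
```

```text
0.1325 [ 0.6335 -0.0033  0.1325] tool [  0.6  -1.3 114.7] 14.05 14.03 [np.float64(39.5), np.float64(55.5), np.float64(39.5), np.float64(55.4)]
0.136 [ 0.6342 -0.0031  0.136 ] tool [  0.6  -2.1 111.2] 14.05 14.03 [np.float64(39.0), np.float64(54.8), np.float64(39.1), np.float64(54.8)]
0.1325 [ 0.633  -0.0032  0.1325] tool [  0.4  -0.8 114.7] 14.13 14.03 [np.float64(24.0), np.float64(40.3), np.float64(24.1), np.float64(40.3)]
0.136 [ 0.6338 -0.003   0.136 ] tool [  0.4  -1.6 111.2] 14.13 14.03 [np.float64(23.7), np.float64(39.8), np.float64(23.9), np.float64(39.8)]
0.0715 [ 0.4348 -0.2499  0.0715] tool [  0.2  -0.8 117.5] -7.9 -7.48 [np.float64(39.1), np.float64(54.7), np.float64(39.4), np.float64(54.7)]
0.075 [ 0.4356 -0.25    0.075 ] tool [  0.2  -1.5 114. ] -7.9 -7.48 [np.float64(38.7), np.float64(54.0), np.float64(39.0), np.float64(54.1)]
0.0715 [ 0.434  -0.2499  0.0715] tool [  0.3   0.  117.5] -8.07 -7.56 [np.float64(24.0), np.float64(40.3), np.float64(24.1), np.float64(40.4)]
0.075 [ 0.4348 -0.25    0.075 ] tool [  0.3  -0.8 114. ] -8.07 -7.56 [np.float64(23.7), np.float64(39.9), np.float64(23.9), np.float64(40.0)]
```

Emit:
{"fn": "send_rows", "kwargs": {
  "rows": [1, -0.3, -24, 0, 0, -1.7, 0.8, 0, 0, -24, 0, 0, 0, 0.8, 0, 0, -24, 0, 0, 0, 0.8, 0, 0, -24, 0, 0, 0, 0.8, 0, 0, -24, 0, 0, 0, 0.8, 0, 0, -18, 0, 0, 0, 0.8, 0, 0, -10, 0, 0, 0, 0.8, 0, 0, 0, 0, 0, 0, 0.8]
}}

```text
time: 13.25
tool_pos: [0.4348, -0.2497, 0.0405]
ee_rot: [3.141, 0.0, -1.705]
wrist_force: [-0.1, 0.2, 0.4]
width: 0.0754
```

Emit:
{"fn": "send_rows", "kwargs": {
  "rows": [0, 0, 0, 0, 0, 0, 0, 0, 0, 0, 0, 0, 0, 0, 0, 0, 0, 0, 0, 0, 0, 0, 0, 0, 0, 0, 0, 0, 0, 0, 0, 0, 0, 0, 0, 0, 0, 0, 0, 0, 0, 0, 0, 0, 0, 0, 0, 0, 0, 0, 0, 0, 0, 0, 0, 0]
}}

```text
time: 14.25
tool_pos: [0.4353, -0.2499, 0.0413]
ee_rot: [-3.141, -0.0, -1.704]
wrist_force: [-0.3, 0.8, 3.0]
width: 0.0402
```

Emit:
{"fn": "send_rows", "kwargs": {
  "rows": [0, 0, 5, 0, 0, 0, 0, 0, 0, 15, 0, 0, 0, 0, 0, 0, 25, 0, 0, 0, 0, 0, 0, 25, 0, 0, 0, 0, 0, 0, 25, 0, 0, 0, 0, 0, 0, 25, 0, 0, 0, 0, 0, 0, 20, 0, 0, 0, 0, 0, 0, 10, 0, 0, 0, 0]
}}

```text
time: 15.25
tool_pos: [0.4355, -0.2502, 0.193]
ee_rot: [-3.139, -0.001, -1.704]
wrist_force: [0.1, 0.6, -2.2]
width: 0.0397
```

```bash
python3 - <<'E'
from h import *
o=get_obs();print(o['tool_pos'],np.degrees(o['ee_rot']),o['width'],o['wrist_force'])
s=snapshot('wrist')['color'];cv2.imwrite('pics/w7.png',s[:,:,::-1]);crop(s,'w7d',265,180,110,120,6)
crop(cv2.imread('pics/w3.png')[:,:,::-1],'w3d',265,180,110,120,6)
a=cv2.imread('pics/w3d.png');b=cv2.imread('pics/w7d.png');cv2.imwrite('pics/cmp.png',cv2.resize(np.hstack([a,b]),None,fx=.6,fy=.6))
E
```

```text
[ 0.43553101 -0.25018845  0.19301088] [-1.79867267e+02 -8.21315421e-02 -9.76605772e+01] 0.0396844640235594 [ 0.08492612  0.57003166 -2.20637205]
```

View pics/cmp.png

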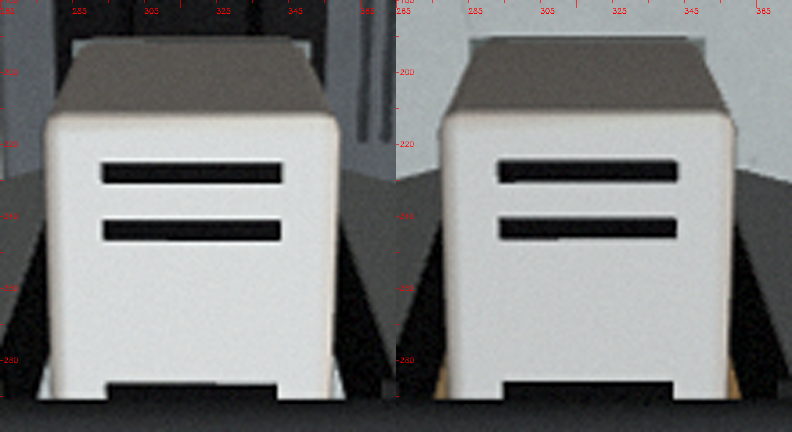

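View pics/w7d.png

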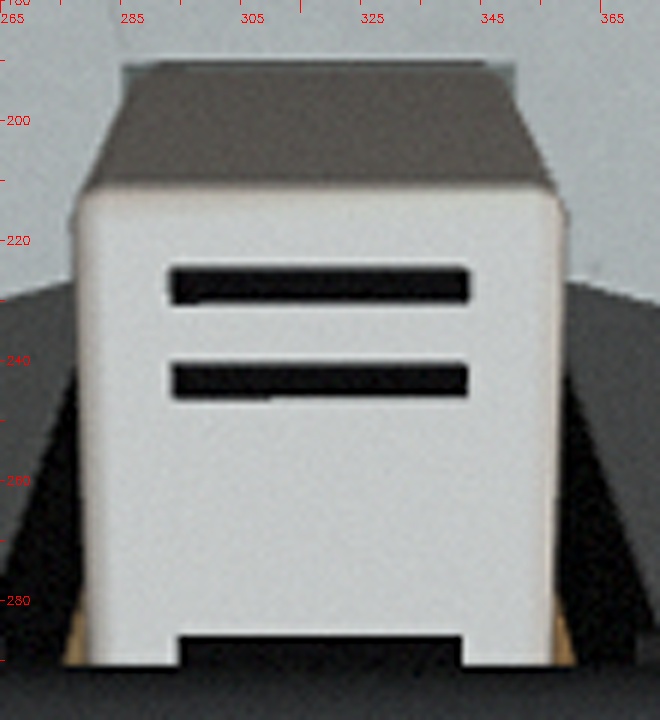

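View pics/w3d.png

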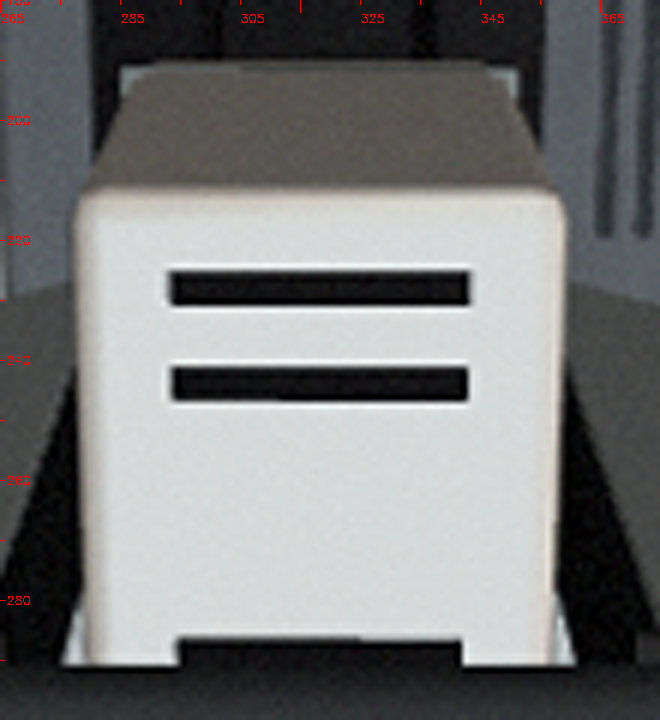

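The spare sits in the fingers just as the worn relay did: slots within 0.5 px, which is about 0.3 mm. Before inserting, I'll check the socket block's centre from its screws in the earlier wrist view.

```bash
python3 - <<'E'
from h import *
w=cv2.imread('pics/w1.png');g=cv2.cvtColor(w,cv2.COLOR_BGR2GRAY).astype(float)
l=[]
for u,v in[(289,150.5),(348,150.5),(346,222),(289.5,222)]:
    x0,y0=int(u)-5,int(v)-5;p=g[y0:y0+11,x0:x0+11];m=p>np.percentile(p,50)+25
    # use only pixels inside block: weight bright blob connected to centre
    n,lab,st,ce=cv2.connectedComponentsWithStats(((p>95)).astype(np.uint8));k=lab[5,5];l.append((x0+ce[k][0],y0+ce[k][1]));print(l[-1],st[k],p[5,5])
a=np.load('w1.npz');c=cam('wrist',None,dict(tool_pos=a['p'],ee_rot=a['r']))
for z in(.079,.081,.083):
    Q=np.array([atz(c,u,z) for u in l]);d=Q[0]+Q[1]-Q[2]-Q[3];e=Q[0]+Q[3]-Q[1]-Q[2]
    print(z,Q.mean(0).round(4),np.degrees(np.arctan2(d[1],d[0])).round(2),np.degrees(np.arctan2(-e[0],e[1])).round(2),[round(np.linalg.norm(Q[i]-Q[(i+1)%4])*1e3,1) for i in range(4)])
crop(w[:,:,::-1],'w1e',275,135,90,95,8)
E
```

```text
(np.float64(288.0), np.float64(150.0)) [ 2  3  5  5 21] 140.0
(np.float64(347.90909090909093), np.float64(150.0909090909091)) [ 3  3  5  5 22] 133.0
(np.float64(346.0), np.float64(222.0)) [ 3  3  5  5 21] 140.0
(np.float64(289.2105263157895), np.float64(221.6315789473684)) [ 3  3  5  5 19] 133.0
0.079 [ 0.6333 -0.003   0.079 ] 13.77 13.79 [np.float64(64.5), np.float64(80.8), np.float64(64.4), np.float64(80.4)]
0.081 [ 0.6337 -0.0029  0.081 ] 13.77 13.79 [np.float64(64.1), np.float64(80.3), np.float64(64.0), np.float64(80.0)]
0.083 [ 0.634  -0.0029  0.083 ] 13.77 13.79 [np.float64(63.8), np.float64(79.9), np.float64(63.6), np.float64(79.5)]
```

View pics/w1e.png

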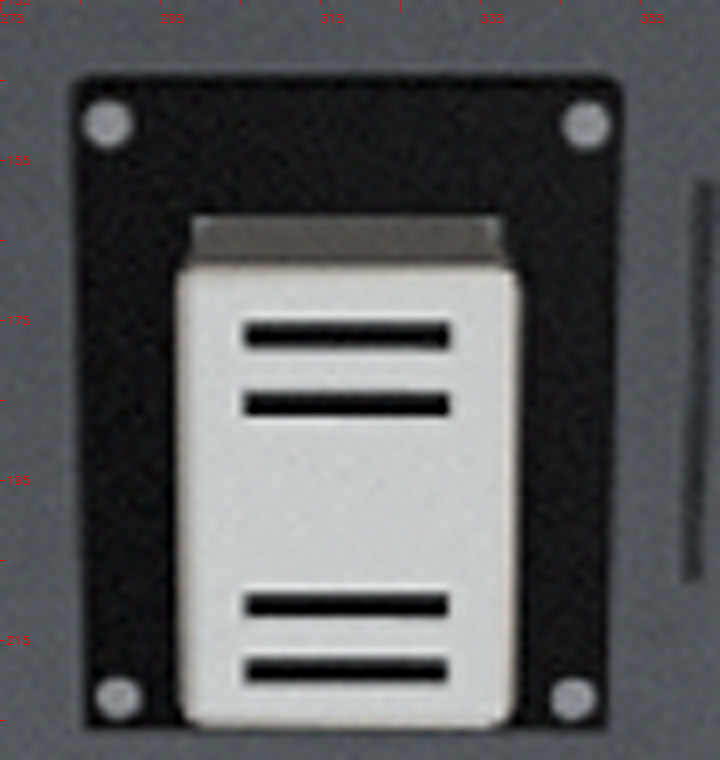

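The block's centre is about (0.634, −0.003) with yaw 13.8°, within 0.5 mm of where the worn relay was gripped. Carrying the spare over now.

Emit:
{"fn": "send_rows", "kwargs": {
  "rows": [8, 10, 0, 0, 0, 2, 0, 16, 20, 0, 0, 0, 2, 0, 22, 27, 0, 0, 0, 2, 0, 24, 30, 0, 0, 0, 2, 0, 24, 30, 0, 0, 0, 2, 0, 24, 30, 0, 0, 0, 2, 0, 24, 30, 0, 0, 0, 2, 0, 22, 27, 0, 0, 0, 2, 0]
}}

```text
time: 16.35
tool_pos: [0.5993, -0.0435, 0.1892]
ee_rot: [3.139, 0.001, -1.422]
wrist_force: [0.1, -1.0, -2.0]
width: 0.0402
```

Emit:
{"fn": "send_rows", "kwargs": {
  "rows": [17, 21, 0, 0, 0, 2, 0, 10, 13, 0, 0, 0, 2, 0, 8, 9.5, 0, 0, 0, 1.5, 0, 0, 0, -5, 0, 0, 0, 0, 0, 0, -10, 0, 0, 0, 0, 0, 0, -10, 0, 0, 0, 0, 0, 0, -5, 0, 0, 0, 0, 0, 0, 0, 0, 0, 0, 0]
}}

```text
time: 17.35
tool_pos: [0.6336, -0.0026, 0.1602]
ee_rot: [3.14, 0.0, -1.33]
wrist_force: [-0.6, 0.7, -1.5]
width: 0.0397
```

```bash
python3 - <<'E'
from h import *
o=get_obs();print(o['tool_pos'],np.degrees(o['ee_rot']),o['width'],o['wrist_force'])
s=snapshot('wrist')['color'];cv2.imwrite('pics/w8.png',s[:,:,::-1])
crop(snapshot('scene')['color'],'s8',235,155,120,120,6)
E
```

```text
[ 0.6335811  -0.00263465  0.16017602] [ 1.79919867e+02  1.98894115e-02 -7.61892923e+01] 0.03970945653453022 [-0.56169779  0.68107272 -1.54248297]
```

View pics/w8.png

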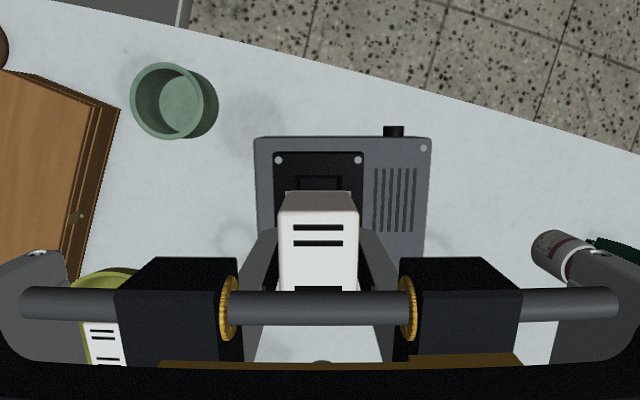

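View pics/s8.png

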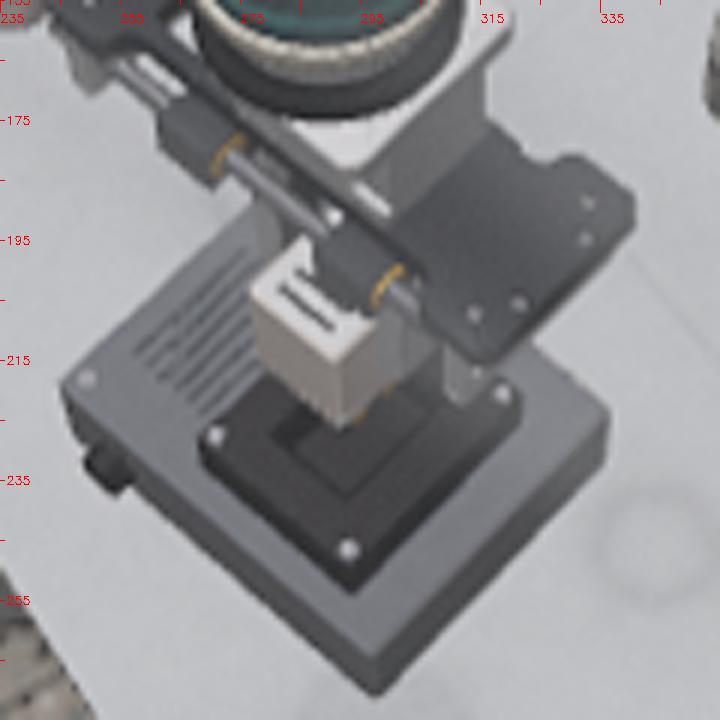

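The spare hangs square over the hole, which is visible at about (290,235) in the scene view. I'm descending to just above the mouth.

Emit:
{"fn": "send_rows", "kwargs": {
  "rows": [0.6, 0, -5, 0, 0, 0, 0, 0, 0, -8, 0, 0, 0, 0, 0, 0, -8, 0, 0, 0, 0, 0, 0, -7, 0, 0, 0, 0, 0, 0, -4, 0, 0, 0, 0, 0, 0, -2, 0, 0, 0, 0, 0, 0, 0, 0, 0, 0, 0, 0, 0, 0, 0, 0, 0, 0]
}}

```text
time: 18.45
tool_pos: [0.6349, -0.0024, 0.1274]
ee_rot: [-3.141, -0.0, -1.329]
wrist_force: [0.5, 0.7, -1.3]
width: 0.0399
```

Emit:
{"fn": "send_rows", "kwargs": {
  "rows": [0, 0, -1.5, 0, 0, 0, 0, 0, 0, -1.5, 0, 0, 0, 0, 0, 0, -1.5, 0, 0, 0, 0, 0, 0, -1.5, 0, 0, 0, 0, 0, 0, -1.5, 0, 0, 0, 0, 0, 0, -1.5, 0, 0, 0, 0, 0, 0, 0, 0, 0, 0, 0, 0, 0, 0, 0, 0, 0, 0]
}}

```text
time: 19.45
tool_pos: [0.6347, -0.0024, 0.1181]
ee_rot: [-3.141, -0.0, -1.329]
wrist_force: [0.8, 0.6, -1.0]
width: 0.0396
```

No contact force and the plug is about 4 mm into the hole. Continuing down slowly.

Emit:
{"fn": "send_rows", "kwargs": {
  "rows": [0, 0, -1.5, 0, 0, 0, 0, 0, 0, -1.5, 0, 0, 0, 0, 0, 0, -1.5, 0, 0, 0, 0, 0, 0, -1.5, 0, 0, 0, 0, 0, 0, -1.5, 0, 0, 0, 0, 0, 0, -1.5, 0, 0, 0, 0, 0, 0, 0, 0, 0, 0, 0, 0, 0, 0, 0, 0, 0, 0]
}}

```text
time: 20.45
tool_pos: [0.6347, -0.0023, 0.1091]
ee_rot: [-3.142, -0.0, -1.329]
wrist_force: [0.1, -0.8, -1.9]
width: 0.0399
```

Emit:
{"fn": "send_rows", "kwargs": {
  "rows": [0, 0, -1, 0, 0, 0, 0, 0, 0, -1, 0, 0, 0, 0, 0, 0, -1, 0, 0, 0, 0, 0, 0, -1, 0, 0, 0, 0, 0, 0, -0.5, 0, 0, 0, 0, 0, 0, -0.5, 0, 0, 0, 0, 0, 0, 0, 0, 0, 0, 0, 0, 0, 0, 0, 0, 0, 0]
}}

```text
time: 21.45
tool_pos: [0.6347, -0.0024, 0.104]
ee_rot: [-3.142, -0.0, -1.329]
wrist_force: [-0.2, 0.7, -2.0]
width: 0.0401
```

Emit:
{"fn": "send_rows", "kwargs": {
  "rows": [0, 0, -0.5, 0, 0, 0, 0, 0, 0, 0, 0, 0, 0, 0, 0, 0, -0.5, 0, 0, 0, 0, 0, 0, 0, 0, 0, 0, 0, 0, 0, -0.5, 0, 0, 0, 0, 0, 0, 0, 0, 0, 0, 0, 0, 0, -0.4, 0, 0, 0, 0, 0, 0, 0, 0, 0, 0, 0]
}}

```text
time: 22.45
tool_pos: [0.6347, -0.0023, 0.1024]
ee_rot: [-3.141, -0.0, -1.329]
wrist_force: [-0.9, 0.5, -0.4]
width: 0.0399
```

Emit:
{"fn": "send_rows", "kwargs": {
  "rows": [0, 0, -0.4, 0, 0, 0, 0, 0, 0, 0, 0, 0, 0, 0, 0, 0, -0.3, 0, 0, 0, 0, 0, 0, 0, 0, 0, 0, 0, 0, 0, 0, 0, 0, 0, 0, 0, 0, 0, 0, 0, 0, 0, 0, 0, 0, 0, 0, 0, 0, 0, 0, 0, 0, 0, 0, 0]
}}

```text
time: 23.45
tool_pos: [0.6347, -0.0024, 0.1024]
ee_rot: [-3.141, -0.0, -1.329]
wrist_force: [-2.8, 1.0, 4.6]
width: 0.0396
```

It is seated: 4.6 N of upward force and no further descent. Releasing and lifting away.

Emit:
{"fn": "send_rows", "kwargs": {
  "rows": [0, 0, 0, 0, 0, 0, 0.8, 0, 0, 0, 0, 0, 0, 0.8, 0, 0, 0, 0, 0, 0, 0.8, 0, 0, 0, 0, 0, 0, 0.8, 0, 0, 0, 0, 0, 0, 0.8, 0, 0, 5, 0, 0, 0, 0.8, 0, 0, 12, 0, 0, 0, 0.8, 0, 0, 20, 0, 0, 0, 0.8]
}}

```text
time: 24.45
tool_pos: [0.6344, -0.0023, 0.1389]
ee_rot: [3.141, 0.0, -1.329]
wrist_force: [-0.4, -0.4, 0.1]
width: 0.0751
```

Emit:
{"fn": "send_rows", "kwargs": {
  "rows": [0, 0, 25, 0, 0, 0, 0.8, 0, 0, 28, 0, 0, 0, 0.8, 0, 0, 28, 0, 0, 0, 0.8, 0, 0, 28, 0, 0, 0, 0.8, -5, -10, 10, 0, 0, 0, 0.8, -15, -25, 0, 0, 0, 0, 0.8, -20, -35, 0, 0, 0, 0, 0.8, -25, -45, 0, 0, 0, 0, 0.8]
}}

```text
time: 25.45
tool_pos: [0.5686, -0.1183, 0.2568]
ee_rot: [3.141, 0.0, -1.328]
wrist_force: [1.1, -0.4, 0.5]
width: 0.0752
```

Emit:
{"fn": "send_rows", "kwargs": {
  "rows": [-30, -45, 0, 0, 0, 0, 0.8, -30, -45, 0, 0, 0, 0, 0.8, -30, -45, 0, 0, 0, 0, 0.8, -30, -45, 0, 0, 0, 0, 0.8, -20, -30, 0, 0, 0, 0, 0.8, -10, -15, 0, 0, 0, 0, 0.8, 0, 0, 0, 0, 0, 0, 0.8, 0, 0, 0, 0, 0, 0, 0.8]
}}

```text
time: 26.45
tool_pos: [0.4203, -0.3414, 0.2573]
ee_rot: [-3.141, 0.001, -1.328]
wrist_force: [0.4, 0.3, -0.7]
width: 0.0753
```

```bash
python3 - <<'E'
from h import *
o=get_obs();print(o['time'],o['tool_pos'],o['width'],o['wrist_force'])
t=snapshot('top')['color'];s=snapshot('scene')['color']
cv2.imwrite('pics/t9.png',t[:,:,::-1]);crop(t,'t9c',260,120,100,90,8);crop(s,'s9c',235,175,110,100,7);cv2.imwrite('pics/s9.png',s[:,:,::-1])
E
```

```text
26.45 [ 0.42031279 -0.34140166  0.2573111 ] 0.07531058540864845 [ 0.35531333  0.26661769 -0.73593215]
```

View pics/t9.png

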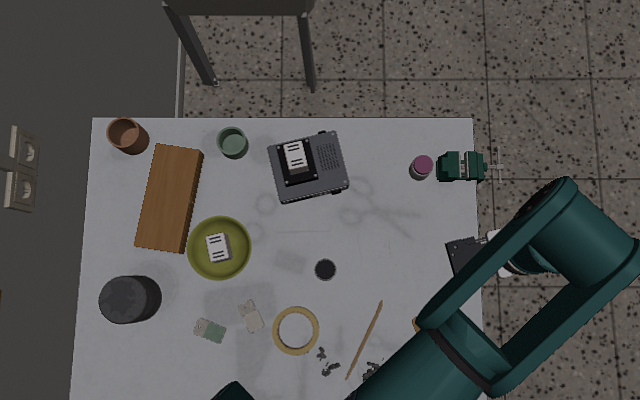

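View pics/t9c.png

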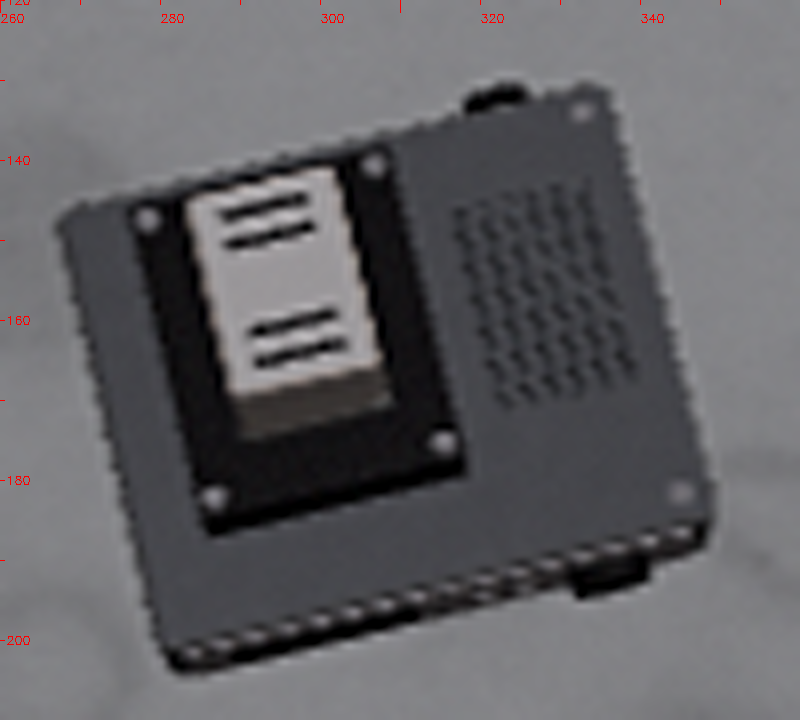

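View pics/s9c.png

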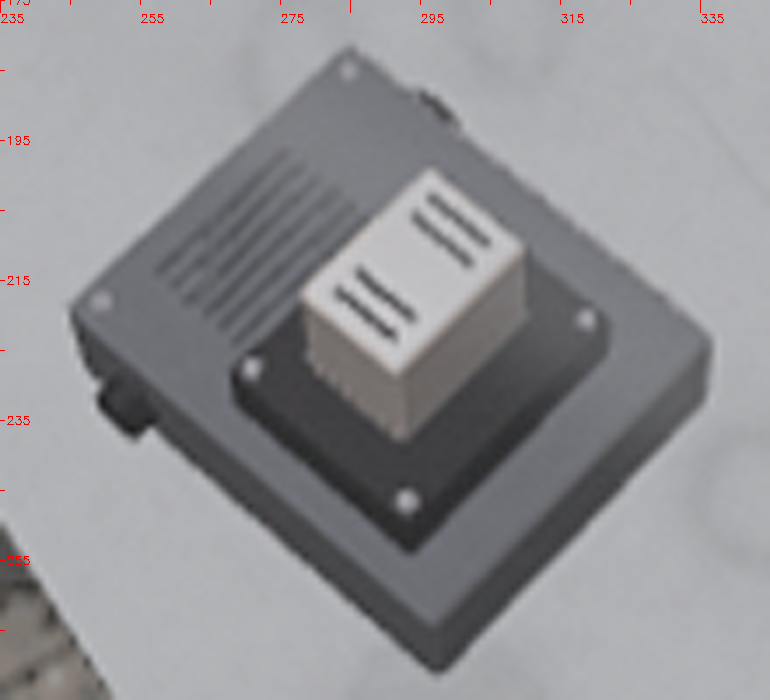

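View pics/s9.png

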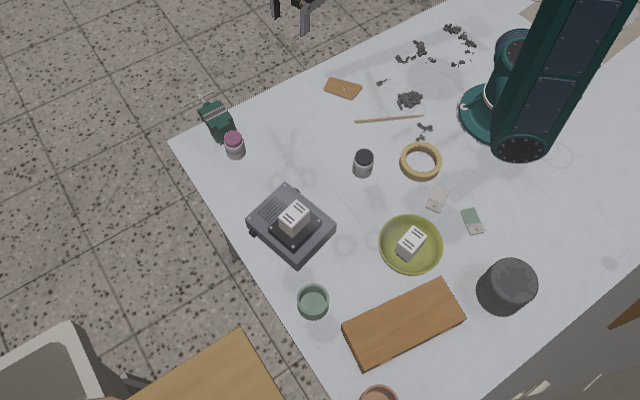

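In both views the spare looks just as the worn relay did when seated: its corners are within 0.5 px of the first pictures. The worn relay stands in the dish, and the jars and cup are at their old pixel positions. Handing in.

```bash
python3 -c "
from bench import *
print(close_job())"
```

```text
the job is handed in; nothing more can be done
None
```

The worn relay is out of the socket and standing in the middle of the dish. The spare is plugged into the socket, and the gripper has let go of both. I handed the job in at about 26.5 s of the 64 s allowed; no verdict was reported.

- **Spare relay:** it slid in without catching. The arm stopped descending at the expected height, and the wrist force there was about 5 N upward. In the top and scene views its corners and slots lie within about 0.5 px of where the worn relay's were when seated.
- **Worn relay and dish:** the relay stands upright in the dish, and the dish looks level and unmoved.
- **Jars and cup:** all three are at the same pixel positions as in the first pictures.
- **Disagreements:** heights measured from the two fixed cameras came out 3–6 mm below the stated ones (0.1325 m against 0.136 m for the worn relay's top, 0.069 m against 0.075 m for the spare's). I used the stated heights, and the contact heights later matched them. The spare's turn was −6° from the fixed cameras but −7.7° from the wrist camera, so I used the wrist value.
- **Not measured:** I checked the relays' and dish's tilt only by eye in the pictures.

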